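# Seat the spring tube in the length comparator and hold it down for the reading

## Task

Check the chrome spring tube on the bench length comparator: pick it up and lay it gently in both V-blocks, plain end towards the dial gauge but still short of the gauge's plunger, then slide it along the vees until its hexagon shoulder is right up against the end of the V-block and the plain end has pushed the plunger in. Finish while still holding it there, pressed firmly down in both V-blocks, onto both flanks of the vee, so that the gauge can be read: do not let go. Leave the other parts on the bench where they are.

Things in the scene. Friction and masses are not known exactly. Their poses are not given: they have to be found in the camera images.
- tube_mid (a point): Middle of the barrel of the chrome spring tube (loose, 0.25 to 0.5 kg), on its axis. Barrel: smooth cylinder, 32 mm diameter, 118 mm long, 59 mm either side of this point. +x runs along the axis to the plain, closed, flat end. It starts lying on the bench on a flat of its hexagon and the rim of the plain end: this point 18 mm up, +x dipping about 2.2 degrees; its yaw varies.
- plain_end (a point): Centre of the flat plain end of the spring tube, 59 mm from tube_mid along the tube's +x. Same axes as tube_mid.
- shoulder (a point): Centre of the tube's hexagon shoulder, 59 mm from tube_mid along -x. Same axes as tube_mid. Here the barrel ends at the flat inner face of a hexagon, 41 mm across flats and 14 mm thick towards -x, followed by a 12 mm long threaded stub of 27 mm diameter.
- seat (a point): Where tube_mid is when the tube is fully home in the length comparator, 58.6 mm above the bench. +x runs level along the vees towards the dial gauge, +z up. Between the two V-blocks is a gap, x = -39 to 35 mm from here, open down to the base plate, where fingers can straddle the barrel. A tube 10 mm towards -x of home touches neither the shoulder stop nor the plunger.
- fixture: The bench length comparator, fixed to the bench; its place and yaw vary. Origin on the bench right under seat, same axes. Grey base plate 92 mm wide in y, 12 mm thick, x = -80 to 160 mm. Two V-blocks and a gauge post stand on it (post x = 75 to 91 mm, 26 mm wide, top 73 mm above the bench); behind the post lies the dial, face up, 61 mm across, x = 96 to 158 mm.
- vee_shoulder: The V-block away from the gauge (steel, fixed to the comparator). 20 mm long, 66 mm wide, top 58 mm above the bench, with a 90 degree vee along x, 44 mm wide at the top and 22 mm deep. Origin: centre of its underside, 49 mm towards -x of seat, 12 mm above the bench; axes as seat. It spans x = -59 to -39 mm from seat; its outer end face, at x = -59 mm, is the stop for the tube's hexagon shoulder.
- vee_gauge: The V-block next to the gauge (steel, fixed to the comparator), same shape and axes as vee_shoulder. Origin: centre of its underside, 45 mm towards +x of seat; it spans x = 35 to 55 mm from seat. The tube's plain end stands 4 mm out of it when home.
- vee_shoulder_left: Left (+y) flank of vee_shoulder: the 45 degree face the barrel bears on. Origin: middle of that face; axes as seat.
- vee_shoulder_right: Right (-y) flank of vee_shoulder: the 45 degree face the barrel bears on. Origin: middle of that face; axes as seat.
- vee_gauge_left: Left (+y) flank of vee_gauge: the 45 degree face the barrel bears on. Origin: middle of that face; axes as seat.
- vee_gauge_right: Right (-y) flank of vee_gauge: the 45 degree face the barrel bears on. Origin: middle of that face; axes as seat.
- plunger (a joint): Spring plunger of the dial gauge: a rod on the line of the tube's axis with a button of 9 mm diameter. 0 m when free (button face 55 mm towards +x of seat), grows as it is pushed in towards +x, stops at 0.010 m. The tube, fully home, pushes it in 4 mm. The spring pushes back with 1.2 N at 0, 1.8 N at 4 mm.
- clamped_block: Bystander, fixed to the bench: brass manifold block 62 x 84 x 44 mm pinned by a toggle clamp that stands on the block's own -y side, its upright handle 187 mm high. Origin under the block.
- bellows: Bystander, loose: red rubber bellows cap, ribbed, 48 mm across, 48 mm high, standing. Origin: centre of its underside.
- nipple: Bystander, loose: small steel test nipple standing on its thread, hexagon 24 mm across flats, 50 mm high. Origin: centre of its underside.
- bracket: Bystander, loose: aluminium angle bracket, foot 50 x 90 mm, upright leg 50 mm high, 4 mm thick. Origin: centre of its underside.
Mind the look-alikes: they are no part of the job. Of the things that look like the part that bears tube_mid, take the one that is farthest from the robot's base at the start.

How it is judged:
On the way:
1. the tube lies in both vees, plain end towards the gauge, still short of the plunger (angle between the x axis of tube_mid and the x axis of seat, either way round below 0.035 rad and x of plain_end in the frame of seat above 0.03 m and y of tube_mid in the frame of seat between -0.003 and 0.003 m and z of tube_mid in the frame of seat between -0.003 and 0.003 m and x of tube_mid in the frame of seat below -0.004 m and value of joint plunger below 0.0008 m), for 0.1 s.
At the end, for the whole second after the job is handed in: Held: barrel centre within 2 mm of home along the vees, 1.5 mm sideways, -2/+1.5 mm in height, 2 degrees, plain end to the gauge, plunger in over 2 mm; fingers bear on it over 2 N, it bears on each V-block over 4 N, on a left and a right flank over 1 N, at rest; loose bystanders moved under 20 mm (angle between the x axis of tube_mid and the x axis of seat, either way round below 0.035 rad and x of plain_end in the frame of seat above 0.03 m and x of tube_mid in the frame of seat between -0.002 and 0.002 m and y of tube_mid in the frame of seat between -0.0015 and 0.0015 m and z of tube_mid in the frame of seat between -0.002 and 0.0015 m and value of joint plunger above 0.002 m and contact force between tube and vee_shoulder above 4 N and contact force between tube and vee_gauge above 4 N and (contact force between tube and vee_shoulder_left above 1 N or contact force between tube and vee_gauge_left above 1 N) and (contact force between tube and vee_shoulder_right above 1 N or contact force between tube and vee_gauge_right above 1 N) and contact force between tube and the fingers above 2 N and linear speed of tube below 0.01 m/s and distance of each of bellows, nipple, bracket from where it was at the start of the episode below 0.02 m); the arm keeps its last pose, push and grip.
It fails at once if the tube is slammed or forced onto a V-block (more than 80 N) (contact force between tube and vee_shoulder above 80 N or contact force between tube and vee_gauge above 80 N).
It fails at once if a bystander part is moved by more than 20 mm (distance of any of bellows, nipple, bracket from where it was at the start of the episode above 0.02 m).
It also fails if it takes over 42 s, if anything falls off the work surface, if the arm or the gripper's body presses on something with over 40 N, if the wrist force passes 120 N, or if a joint passes its speed limit or range.

## Robot

A 6-joint arm with a two-finger parallel gripper is mounted at the origin on the work surface. World frame = base frame: x ahead of the robot, y to its left, z up, the work surface at z = 0. Lengths are in m, angles in rad, forces in N, time in s.
With the tool pointing down it reaches from about 0.35 to 0.775 m from the base axis. Payload 5.5 kg.
Tool frame: the origin (TCP) lies midway between the tips of the shut fingers; the grasp point (between the pads) lies 19 mm behind it; z points along the fingers, y is the direction in which the jaws open and shut (so a half turn about z gives the same grasp; the last joint's range is limited). The gripper opens to 85 mm and grips with 20 to 120 N. Pads are 22 mm wide; open, the fingers measure 114 mm over their backs; the gripper's body (76 mm by 85 mm) begins 54 mm behind the grasp point. The pads swing forward as they close: fully open they stand 13 mm farther back than shut.
Start: joints at [1.11, 0.313, 0.046, 1.304, 0, 1.431], TCP at [0.181, 0.546, 0.231] pointing down, gripper open.
Joint ranges: [-2.76, 2.76], [-0.86, 1.69], [-1.03, 1.26], [-2.2, 2.34], [-1.47, 1.5], [-3.14, 3.14]. Speed limits (rad/s): [2.57, 2.57, 3.14, 3.14, 3.14, 3.14].

## Interface

Orientations are given as a unit quaternion [x, y, z, w].
In Python, from cell import sensors, viewer, order, spot_in gives the robot as it stands.
- The arm moves only by the tool apply_moves, never from a script. Its arguments are lists of equal length, an entry for each row: "dp": the shift along the tool's x, y, z in m, a list of three; "turn": the turn, a rotation vector about the tool's x, y, z in rad, a list of three; "claw": the finger opening in m, from 0 to 0.0854. In form: {"dp": [[x, y, z], ...], "turn": [[rx, ry, rz], ...], "claw": [claw, ...]}. A call has 1 to 5 rows; each row is the pose to reach, as a shift and turn from the pose commanded when the call began, along the tool's axes at that moment; what a row does not reach only later rows make up. A row lasts 1/8 s, in which the tool goes at most 62.5 mm and 10.7 degrees, less where a joint would pass 70% of its speed; a pose out of reach is approached as far as the arm can. A call with a gripper value outside its range is refused whole. The fingers move at their own pace and stop on an object; the grip force is fixed at half the most. Time passes only in rows, so rows that repeat a pose let the fingers close. It gives the time, the measured TCP pose, the force and the opening at its end, in the units of the state.
- sensors.get_obs(): the state, without advancing time (a new reading comes with each control period).
- viewer.grab_frame(name): name is "scene" or "side" or "wrist"; returns the picture (420x560x3 uint8, red, green, blue); there is no depth.
- viewer.camera_model(name): a dict with "fov_y" (degrees; the focal length in pixels is half the picture's height over the tangent of half this angle, whatever the lens; pixels are square), "cx", "cy" (the principal point, pixels), "k1" (the pictures are not rectified: a ray, as slopes to the right and down, at radius r is drawn at 1 + k1 r^2 times it, then the intrinsics apply), "camera_from_world" (4x4, takes a point from world to camera coordinates). Camera axes: x right, y up, looking along -z (the intrinsics and any distortion apply to the point x, -y, -z); pixel columns grow to the right and rows downward; lengths in m; the calibration is good to about 2 mm. A picture is of the moment at which its call begins: read the wrist's pose just before it. camera_model takes no time and is no camera call; for the wrist camera it gives the pose at the moment of the call.
- order.sign_off(): hands the job in, once; it reports no verdict.
Trained networks look in the newest picture that a camera, given by its name, has taken for a name from the list of things; names that differ only in an ending like _2 or _b are one class to them, and where a whole thing is asked for, a point or a joint stands for the part that bears it (a point fixed in the world has none). Each returns a list of dicts, best first, with "confidence" (0 to 1); they miss things now and then, are a little off and sometimes report something else, mostly with a low value. They report only what shows in the picture. A call takes as long as a camera call. They do not tell look-alikes from the thing itself.
- spot_in(camera, query): "rect" ([left, top, width, height] in pixels, round what is visible of it).
The state is a dict: "t": time; "joints": joint angles; "joint_velocities": joint speeds; "joint_torque": joint torques, N m; "tool_pos": TCP position; "ee_rot": TCP orientation; "ft_force": force on the tool from outside, world axes, zero at the start; "wrist_torque": the same for the moment, N m; "grip_width": finger opening in m.
Only numpy, scipy, OpenCV 4.12 (cv2) and the standard library are available. Lean on these libraries where they do the work, as an engineer would, in place of code of your own. Each camera call takes 0.05 s, during which the arm holds its last target.

## Working session

There is one attempt and no reset: what is moved stays moved. The work goes in short steps, Python scripts to look and compute and a tool call to move; the robot and the scene stay as the last step left them, time stands still between calls to the robot, and variables do not carry over. Pictures are saved under pics/ and viewed, and the job is handed in when it is done.

Besides the shell and the picture viewer there is one more tool, called after "Request:" in YAML: its name, and indented under it one key for each argument. apply_moves: Moves the arm, as the interface text tells. Its arguments: {"type":"object","properties":{"dp":{"type":"array"},"turn":{"type":"array"},"claw":{"type":"array"}},"required":["dp","turn","claw"]}

```bash
ls; mkdir -p pics
python3 - <<'E'
from cell import sensors, viewer, order, spot_in
import cv2,json
o=sensors.get_obs(); print(o)
for n in ["scene","side","wrist"]:
    f=viewer.grab_frame(n); cv2.imwrite(f"pics/{n}0.png",f[:,:,::-1])
    m=viewer.camera_model(n); print(n,m)
    for q in ["tube_mid","fixture","vee_shoulder","vee_gauge","plunger"]:
        print(q,[(([round(v) for v in d['rect']]),round(d['confidence'],2)) for d in spot_in(n,q)])
print(sensors.get_obs()['t'])
E
```

```text
pics
{'t': 0.0, 'joints': array([1.11043151e+00, 3.14021672e-01, 4.49697104e-02, 1.30358642e+00,
       1.20884043e-05, 1.43120879e+00]), 'joint_velocities': array([ 0.00060533,  0.00073843, -0.00110739, -0.0012376 ,  0.00062113,
        0.00098469]), 'joint_torque': array([-1.74557958e-03, -4.80626178e+01,  2.98532921e+01,  1.94789807e-02,
       -2.47535336e-04,  1.02920288e-05]), 'tool_pos': array([0.18107037, 0.54520931, 0.23039297]), 'ee_rot': array([ 1.59701808e-01,  9.87164872e-01, -8.78110416e-04, -2.77935192e-04]), 'ft_force': array([0.11698193, 0.1493449 , 0.33183336]), 'wrist_torque': array([-0.03602898,  0.04499529, -0.03450619]), 'grip_width': 0.08529235967191688}
scene {'fov_y': 57.15443853519045, 'cx': 280.90935222348014, 'cy': 212.37289804926112, 'k1': -0.03861772393967022, 'camera_from_world': array([[ 0.85492049,  0.51851818, -0.01580663, -0.41118171],
       [-0.32124554,  0.55309502,  0.76869187,  0.17311006],
       [ 0.40732328, -0.65209262,  0.63942393, -1.16643378],
       [ 0.        ,  0.        ,  0.        ,  1.        ]])}
tube_mid [([54, 249, 57, 47], 0.
[... 771 characters left out ...]
32, 161, 22, 19], 0.68), ([295, 240, 55, 21], 0.58), ([214, 178, 27, 17], 0.27)]
vee_gauge [([217, 177, 23, 19], 0.48)]
plunger [([316, 170, 33, 29], 0.23)]
wrist {'fov_y': 58.36231097727328, 'cx': 277.4370012378244, 'cy': 206.23172892419743, 'k1': -0.06452710826205828, 'camera_from_world': array([[ 3.15006965e-01,  9.49089044e-01,  7.74059908e-04,
        -5.74802565e-01],
       [-8.96950056e-01,  2.97968203e-01, -3.26642843e-01,
         4.23250339e-02],
       [-3.10243788e-01,  1.02200478e-01,  9.45147530e-01,
        -3.81342701e-01],
       [ 0.00000000e+00,  0.00000000e+00,  0.00000000e+00,
         1.00000000e+00]])}
tube_mid []
fixture []
vee_shoulder []
vee_gauge []
plunger []
0.9
```

View pics/scene0.png

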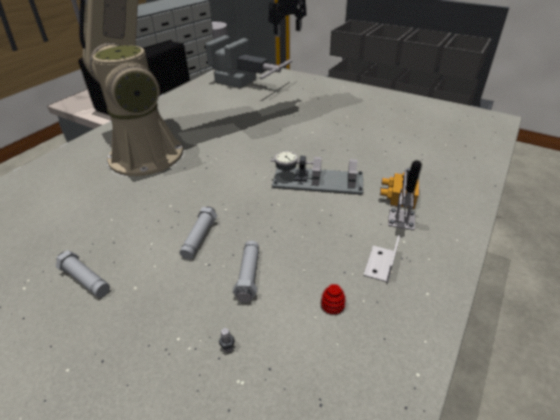

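View pics/side0.png

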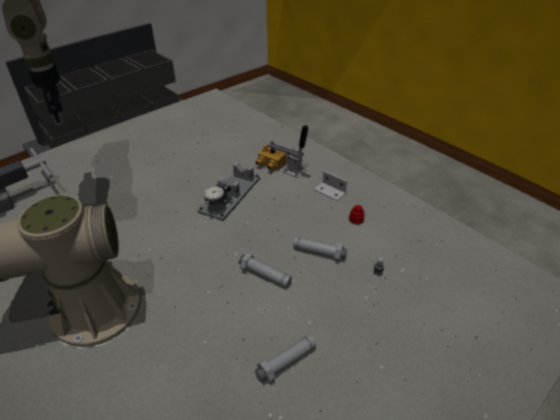

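View pics/wrist0.png

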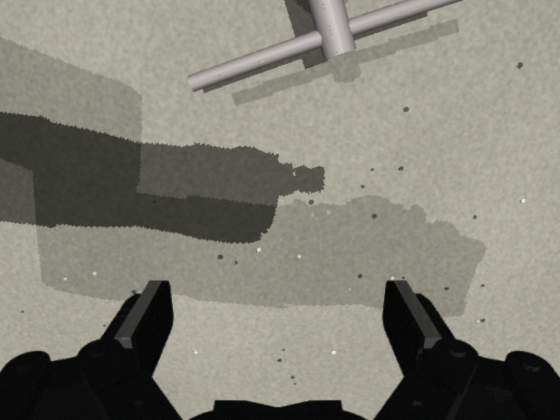

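The scene shows three tubes: A (83,273), B (199,232), C (247,270). The comparator is at (318,178), with its dial at the left end. In the side view they are at A (285,360), B (265,270), C (320,248) and the comparator at (230,192).

```bash
cat > h.py <<'E'
import numpy as np, cv2
from cell import sensors, viewer, order, spot_in
def K(m):
    f=210/np.tan(np.radians(m['fov_y']/2)); return f
def ray(m,uv):
    f=K(m); d=np.array([(uv[0]-m['cx'])/f,(uv[1]-m['cy'])/f]); u=d.copy()
    for _ in range(20): u=d/(1+m['k1']*(u@u))
    T=m['camera_from_world']; R=T[:3,:3]; c=-R.T@T[:3,3]
    return c, R.T@np.array([u[0],-u[1],-1.])
def onz(m,uv,z):
    c,d=ray(m,uv); return c+d*(z-c[2])/d[2]
def proj(m,p):
    p=np.atleast_2d(p); T=m['camera_from_world']; q=p@T[:3,:3].T+T[:3,3]
    s=np.stack([q[:,0]/-q[:,2],-q[:,1]/-q[:,2]],1); r2=(s**2).sum(1,keepdims=True)
    return s*(1+m['k1']*r2)*K(m)+[m['cx'],m['cy']]
def tri(ms,uvs):
    A=np.zeros((3,3));b=np.zeros(3)
    for m,uv in zip(ms,uvs):
        c,d=ray(m,uv); d/=np.linalg.norm(d); P=np.eye(3)-np.outer(d,d); A+=P;b+=P@c
    return np.linalg.solve(A,b)
E
python3 - <<'E'
from h import *
s=viewer.camera_model('scene'); d=viewer.camera_model('side')
np.set_printoptions(precision=3,suppress=True)
for n,a,b in [('A',[(67,258),(107,292)],[(265,370),(312,343)]),('B',[(208,212),(186,254)],[(245,260),(288,283)]),('C',[(243,293),(252,245)],[(340,252),(297,243)])]:
    for i in (0,1):
        print(n,'hex plain'.split()[i],onz(s,a[i],.018),onz(d,b[i],.018))
    print(np.linalg.norm(onz(d,np.mean(b,0),.018)[:2]))
print('dial',onz(s,(286,159),.05),onz(d,(214,193),.05)); print('shv',onz(s,(352,170),.05),onz(d,(243,172),.05))
for n,t in(('s',s),('d',d)):
    im=cv2.imread('pics/'+('scene0' if n=='s' else 'side0')+'.png')
    c=(318,180) if n=='s' else (230,190)
    cv2.imwrite(f'pics/fz_{n}.png',cv2.resize(im[c[1]-45:c[1]+45,c[0]-60:c[0]+60],None,fx=6,fy=6,interpolation=cv2.INTER_CUBIC))
E
```

```text
A hex [ 0.191 -0.404  0.018] [ 0.204 -0.409  0.018]
A plain [ 0.341 -0.42   0.018] [ 0.322 -0.429  0.018]
0.4936518658470326
B hex [ 0.355 -0.13   0.018] [ 0.365 -0.136  0.018]
B plain [ 0.405 -0.263  0.018] [ 0.397 -0.268  0.018]
0.4329314034262354
C hex [ 0.57  -0.286  0.018] [ 0.573 -0.283  0.018]
C plain [ 0.511 -0.169  0.018] [ 0.511 -0.181  0.018]
0.5901072237821133
dial [0.423 0.124 0.05 ] [0.448 0.12  0.05 ]
shv [0.598 0.164 0.05 ] [0.581 0.148 0.05 ]
```

View pics/fz_s.png

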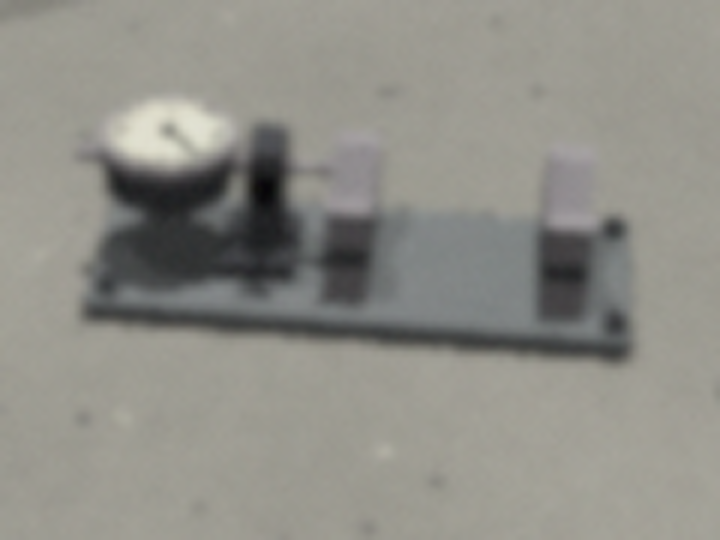

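View pics/fz_d.png

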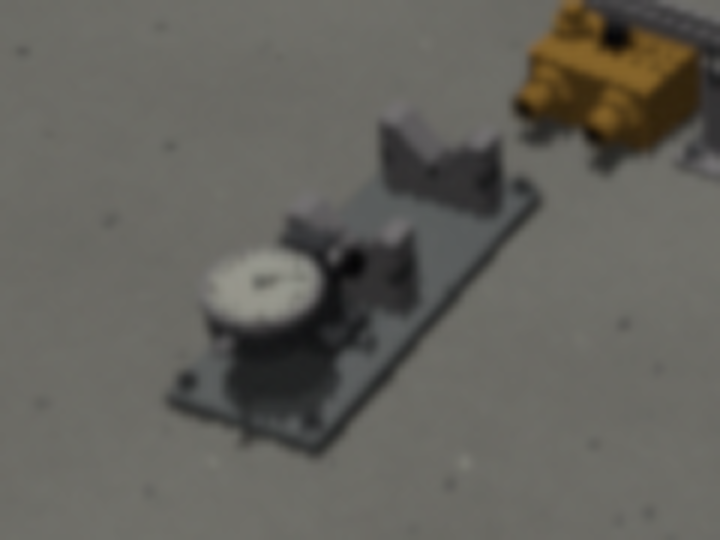

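Run:
```python
from h import *
from scipy.spatial.transform import Rotation as Ro
s=viewer.camera_model('scene'); d=viewer.camera_model('side'); w=viewer.camera_model('wrist')
np.set_printoptions(precision=3,suppress=True)
for p in [(85,310),(630,345),(632,222)]: print('s',onz(s,(258+p[0]/6,135+p[1]/6),.012))
for p in [(170,400),(318,450),(540,195)]: print('d',onz(d,(170+p[0]/6,145+p[1]/6),.012))
print('clamp handle',tri([s,d],[(414,170),(304,137)]),'bracket',tri([s,d],[(380,264),(332,188)]),'bellows',tri([s,d],[(333,299),(357,215)]),'nipple',tri([s,d],[(227,342),(379,267)]))
o=sensors.get_obs(); R=Ro.from_quat(o['ee_rot']).as_matrix(); print(R)
T=w['camera_from_world']; c=-T[:3,:3].T@T[:3,3]; print('cam in tool',R.T@(c-o['tool_pos'])); print(R.T@T[:3,:3].T)
```

```text
s [0.429 0.042 0.012]
s [0.644 0.137 0.012]
s [0.61  0.225 0.012]
d [0.384 0.119 0.012]
d [0.418 0.038 0.012]
d [0.635 0.129 0.012]
clamp handle [0.765 0.062 0.154] bracket [ 0.768 -0.075  0.013] bellows [ 0.724 -0.213  0.018] nipple [ 0.608 -0.387  0.019]
[[-0.949  0.315  0.   ]
 [ 0.315  0.949  0.   ]
 [-0.     0.    -1.   ]]
cam in tool [ 0.085 -0.001 -0.143]
[[ 0.     0.945  0.327]
 [ 1.    -0.    -0.001]
 [-0.001  0.327 -0.945]]
```

Request:
apply_moves:
  dp:
    - [-0.056,-0.036,-0.004]
    - [-0.112,-0.072,-0.008]
    - [-0.168,-0.108,-0.012]
    - [-0.224,-0.144,-0.015]
    - [-0.28,-0.18,-0.02]
  turn:
    - [0,0,-0.145]
    - [0,0,-0.29]
    - [0,0,-0.435]
    - [0,0,-0.58]
    - [0,0,-0.726]
  claw: [0.085,0.085,0.085,0.085,0.085]

```text
t: 1.52
tool_pos: [0.378, 0.3014, 0.2502]
ee_rot: [-0.204, 0.979, 0.0, 0.0]
ft_force: [0.6, 1.5, -0.5]
grip_width: 0.0851
```

```bash
cat >> h.py <<'E'
from scipy.spatial.transform import Rotation as Ro
np.set_printoptions(precision=4,suppress=True)
def yawR(deg):
    a=np.radians(deg); x=np.array([np.cos(a),np.sin(a),0]); z=np.array([0,0,-1.]); return np.stack([x,np.cross(z,x),z],1)
def plan(pos,yaw,o=None):
    o=o or sensors.get_obs(); R=Ro.from_quat(o['ee_rot']).as_matrix()
    dp=R.T@(np.array(pos)-o['tool_pos']); tv=Ro.from_matrix(R.T@yawR(yaw)).as_rotvec()
    print('t',o['t'],'pos',o['tool_pos'],'q',o['joints'],'yaw',np.degrees(np.arctan2(R[1,0],R[0,0])),'grip',o['grip_width'])
    print('dp',dp,'turn',tv,'rows',np.linalg.norm(dp)/.0625,np.degrees(np.linalg.norm(tv))/10.7)
    return dp,tv
E
python3 -c "
from h import *
plan((0.517,0.131,0.26),-156.8)"
```

```text
t 1.525 pos [0.378  0.3014 0.2502] q [ 0.5068  0.1297 -0.1424  1.2978  0.0001  0.0969] yaw -156.5114236887533 grip 0.0851013673450329
dp [-0.0595 -0.2117 -0.0098] turn [0.0002 0.0009 0.005 ] rows 3.5217484151755323 0.02738329126712103
```

Request:
apply_moves:
  dp:
    - [-0.014,-0.05,-0.0025]
    - [-0.028,-0.1,-0.005]
    - [-0.042,-0.146,-0.007]
    - [-0.055,-0.192,-0.01]
    - [-0.055,-0.192,-0.01]
  turn:
    - [0,0,0]
    - [0,0,0]
    - [0,0,0]
    - [0,0,0]
    - [0,0,0]
  claw: [0.085,0.085,0.085,0.085,0.085]

```text
t: 2.15
tool_pos: [0.5052, 0.1457, 0.2597]
ee_rot: [-0.199, 0.98, -0.0, 0.0]
ft_force: [-0.5, -0.6, -0.2]
grip_width: 0.0852
```

Run:
```python
from h import *
o=sensors.get_obs(); m=viewer.camera_model('wrist'); f=viewer.grab_frame('wrist'); cv2.imwrite('pics/w1.png',f[:,:,::-1])
import pickle; pickle.dump((o,m),open('w1.pkl','wb')); plan((0.517,0.131,0.26),-156.8)
for q in ["fixture","vee_shoulder","vee_gauge","plunger"]:
        print(q,[(([round(v,1) for v in d['rect']]),round(d['confidence'],2)) for d in spot_in('wrist',q)])
```

```text
t 2.2 pos [0.5039 0.147  0.2596] q [ 0.1307  0.209  -0.0231  1.339   0.0003 -0.2711] yaw -156.97898344988272 grip 0.08499697740742343
dp [-0.0058 -0.0199 -0.0004] turn [ 0.0004 -0.0002 -0.0031] rows 0.3315184687472399 0.0169261201377059
fixture [([219.0, 31.4, 96.8, 236.7], 0.56)]
vee_shoulder [([230.3, 235.9, 69.2, 36.7], 0.59), ([0.0, 261.7, 80.3, 71.3], 0.52), ([230.6, 239.7, 35.3, 34.3], 0.35)]
vee_gauge [([228.4, 151.8, 72.2, 25.8], 0.78), ([265.7, 157.2, 31.8, 22.5], 0.37)]
plunger [([258.5, 145.0, 10.4, 19.1], 0.49)]
```

View pics/w1.png

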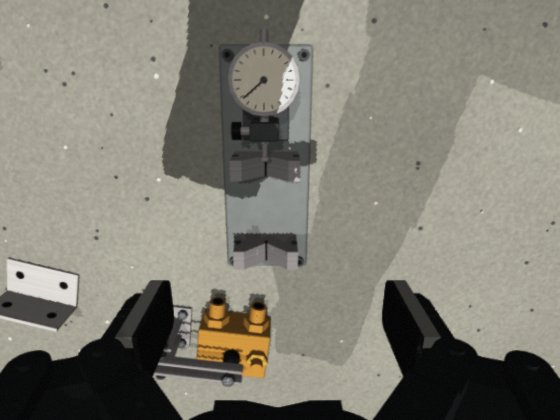

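Run:
```python
import cv2
im=cv2.imread('pics/w1.png')
cv2.imwrite('pics/w1a.png',cv2.resize(im[140:275,210:330],None,fx=4.4,fy=4.4,interpolation=cv2.INTER_CUBIC))
cv2.imwrite('pics/w1b.png',cv2.resize(im[30:150,210:330],None,fx=5,fy=5,interpolation=cv2.INTER_CUBIC))
```

```text
(no output)
```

View pics/w1a.png

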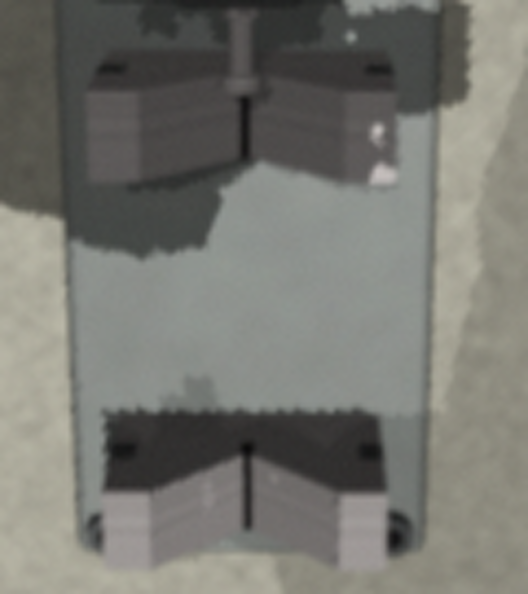

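View pics/w1b.png

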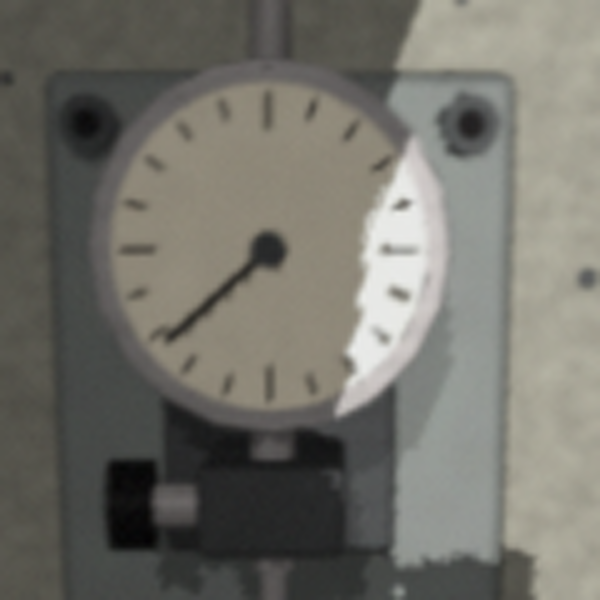

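```bash
cat > fitfix.py <<'E'
from h import *
import pickle
from scipy.optimize import least_squares
o,m=pickle.load(open('w1.pkl','rb'))
P=[];U=[]
def a(u,v,x,y,z): P.append((x,y,z));U.append((210+u/4.4,140+v/4.4))
def b(u,v,x,y,z): P.append((x,y,z));U.append((210+u/5,30+v/5))
for u,y in [(104,33),(152,22),(339,-22),(387,-33)]: a(u,569,-59,y,58); a(u,491,-39,y,58)
for u,y in [(88,33),(140,22),(345,-22),(396,-33)]: a(u,90,55,y,58)
for u,y in [(88,33),(140,22),(396,-33)]: a(u,183,35,y,58)
b(48,72,160,46,12);b(515,72,160,-46,12);a(80,548,-80,46,12);a(425,548,-80,-46,12)
P=np.array(P)/1000;U=np.array(U)-0.0
def W(p,k=None):
    c,s=np.cos(p[2]),np.sin(p[2]);R=np.array([[c,-s,0],[s,c,0],[0,0,1]])
    return P@R.T+[p[0],p[1],p[3] if len(p)>3 else 0]
for p0 in ([.548,.144,np.radians(-156.8)],[.548,.144,np.radians(-156.8),0]):
    r=least_squares(lambda p:(proj(m,W(p))-U).ravel(),p0,loss='soft_l1')
    print(r.x,np.degrees(r.x[2]),'rms',np.sqrt((( proj(m,W(r.x))-U)**2).mean()))
    print((proj(m,W(r.x))-U).round(1).tolist())
E
python3 fitfix.py
```

```text
[ 0.5507  0.1523 -2.7443] -157.23628289873344 rms 0.4702202238249402
[[0.3, -0.2], [-0.4, 0.0], [0.1, -0.2], [-0.5, 0.1], [0.1, -0.1], [0.4, 0.2], [-0.1, -0.0], [0.3, 0.2], [-0.3, -0.0], [-0.4, 0.0], [0.2, 0.1], [0.4, 0.2], [0.5, -0.5], [0.2, -0.4], [-0.1, -0.3], [-1.2, -0.2], [0.3, -0.1], [-0.4, 1.3], [-0.0, 1.6]]
[ 0.551   0.1524 -2.7444 -0.0009] -157.24203110482338 rms 0.4388691986585526
[[0.4, -0.4], [-0.3, -0.1], [0.1, -0.4], [-0.4, -0.1], [0.1, -0.2], [0.3, 0.0], [-0.2, -0.2], [0.2, 0.1], [-0.2, 0.1], [-0.3, 0.1], [0.2, 0.2], [0.3, 0.2], [0.6, -0.4], [0.3, -0.4], [-0.1, -0.2], [-1.1, 0.1], [0.2, 0.3], [-0.3, 1.2], [-0.1, 1.4]]
```

Run:
```python
from h import *
plan((0.528,-0.205,0.2),119)
print(sensors.get_obs()['joint_velocities'])
```

```text
t 2.4 pos [0.5024 0.1491 0.2599] q [ 0.1351  0.2073 -0.0246  1.3391  0.0003 -0.2713] yaw -156.71484546469108 grip 0.08464453261057331
dp [ 0.1165 -0.3354  0.0598] turn [ 0.0002 -0.0004  1.4711] rows 5.761014044785786 7.877117305916556
[ 0.0055 -0.0026  0.0011 -0.002  -0.0012 -0.0005]
```

Run:
```python
from h import *
import pickle
o1=pickle.load(open('w1.pkl','rb'))[0]; print(o1['tool_pos'],o1['joint_velocities'])
o=sensors.get_obs(); m=viewer.camera_model('wrist'); f=viewer.grab_frame('wrist'); cv2.imwrite('pics/w2.png',f[:,:,::-1])
pickle.dump((o,m),open('w2.pkl','wb'))
a=cv2.imread('pics/w1.png',0)[30:275,210:320]; b=cv2.imread('pics/w2.png',0)
r=cv2.matchTemplate(b,a,cv2.TM_CCOEFF_NORMED); print(cv2.minMaxLoc(r))
cv2.imwrite('pics/w2a.png',cv2.resize(cv2.imread('pics/w2.png')[140:275,210:330],None,fx=4.4,fy=4.4,interpolation=cv2.INTER_CUBIC))
```

```text
[0.5052 0.1457 0.2597] [ 0.0553 -0.0195 -0.035   0.0199  0.0215  0.0252]
(-0.46283045411109924, 0.9555512070655823, (146, 130), (205, 32))
```

View pics/w2a.png

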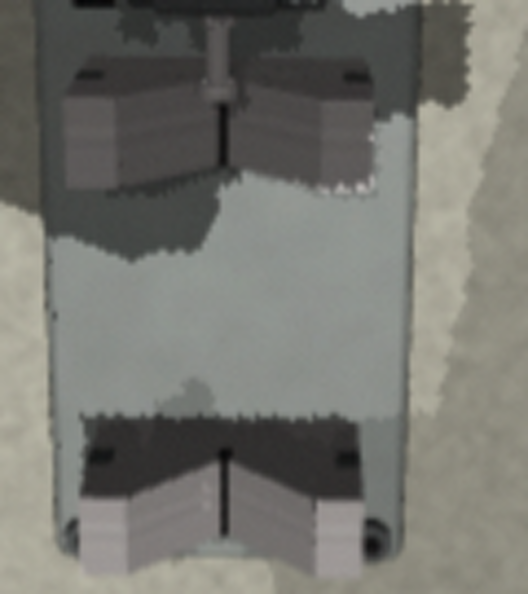

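```bash
sed -e "s/w1.pkl/w2.pkl/" -e "s/(104,33),(152,22),(339,-22),(387,-33)\]: a(u,569,-59,y,58); a(u,491/(80,33),(128,22),(315,-22),(363,-33)]: a(u,577,-59,y,58); a(u,498/" -e "s/(88,33),(140,22),(345,-22),(396,-33)\]: a(u,90/(63,33),(117,22),(321,-22),(374,-33)]: a(u,97/" -e "s/(88,33),(140,22),(396,-33)\]: a(u,183/(63,33),(117,22),(374,-33)]: a(u,190/" -e "s/^b(48.*$/a(57,556,-80,46,12);a(402,556,-80,-46,12)/" fitfix.py > fitfix2.py; python3 fitfix2.py
```

```text
[ 0.5513  0.1518 -2.742 ] -157.10377267255797 rms 0.42577375375230264
[[0.4, -0.7], [-0.3, -0.2], [0.1, -0.6], [-0.4, -0.1], [0.1, -0.3], [0.4, 0.2], [-0.1, -0.3], [0.3, 0.2], [-0.1, 0.1], [-0.6, 0.1], [0.1, 0.4], [-0.2, 0.5], [0.7, -0.4], [-0.0, -0.4], [-0.6, -0.0], [-0.0, 0.7], [0.2, 1.2]]
[ 0.5511  0.1517 -2.742   0.0005] -157.10359805856987 rms 0.4238331789621779
[[0.4, -0.6], [-0.3, -0.1], [0.1, -0.5], [-0.4, -0.0], [0.2, -0.3], [0.4, 0.2], [-0.1, -0.2], [0.3, 0.3], [-0.1, -0.0], [-0.6, 0.1], [0.1, 0.3], [-0.1, 0.4], [0.7, -0.5], [-0.0, -0.4], [-0.6, -0.1], [-0.1, 0.8], [0.3, 1.3]]
```

Request:
apply_moves:
  dp:
    - [0.014,-0.04,0.006]
    - [0.028,-0.08,0.013]
    - [0.042,-0.12,0.02]
    - [0.056,-0.16,0.026]
    - [0.07,-0.2,0.03]
  turn:
    - [0,0,0.17]
    - [0,0,0.34]
    - [0,0,0.51]
    - [0,0,0.68]
    - [0,0,0.85]
  claw: [0.085,0.085,0.085,0.085,0.085]

```text
t: 3.08
tool_pos: [0.5174, -0.0633, 0.2298]
ee_rot: [0.222, 0.975, 0.0, 0.0]
ft_force: [1.1, 0.2, 0.2]
grip_width: 0.0848
```

Run:
```python
from h import *
plan((0.528,-0.205,0.2),119)
```

```text
t 3.075 pos [ 0.5174 -0.0633  0.2298] q [-0.276   0.2092 -0.0957  1.2657  0.0002  0.1728] yaw 154.2888258084197 grip 0.08483708608063768
dp [-0.071  -0.1231  0.0298] turn [0.0003 0.0001 0.6159] rows 2.3227054109778216 3.2980214973145876
```

Request:
apply_moves:
  dp:
    - [-0.018,-0.031,0.008]
    - [-0.036,-0.062,0.015]
    - [-0.053,-0.092,0.022]
    - [-0.07,-0.121,0.03]
    - [-0.07,-0.121,0.03]
  turn:
    - [0,0,0.155]
    - [0,0,0.31]
    - [0,0,0.465]
    - [0,0,0.615]
    - [0,0,0.615]
  claw: [0.085,0.085,0.085,0.085,0.085]

```text
t: 3.7
tool_pos: [0.5286, -0.2033, 0.199]
ee_rot: [0.506, 0.862, -0.0, -0.0]
ft_force: [0.1, 0.4, -0.7]
grip_width: 0.085
```

Request:
apply_moves:
  dp:
    - [0,0,0]
  turn:
    - [0,0,0]
  claw: [0.085]

```text
t: 3.82
tool_pos: [0.5287, -0.2014, 0.1999]
ee_rot: [0.505, 0.863, 0.0, -0.0]
ft_force: [-0.4, 0.1, 0.1]
grip_width: 0.0849
```

Run:
```python
from h import *
import pickle
viewer.grab_frame('wrist')
o=sensors.get_obs(); m=viewer.camera_model('wrist'); f=viewer.grab_frame('wrist'); cv2.imwrite('pics/w3.png',f[:,:,::-1])
pickle.dump((o,m),open('w3.pkl','wb')); print(o['tool_pos'],o['joint_velocities'])
print(spot_in('wrist','tube_mid'))
```

```text
[ 0.5288 -0.2012  0.2001] [ 0.003  -0.0041 -0.0001 -0.0014 -0.0026  0.0016]
[{'rect': [250.9, 131.8, 46.2, 159.6], 'confidence': 0.93}, {'rect': [101.0, 0.0, 58.8, 173.1], 'confidence': 0.81}, {'rect': [1.4, 250.5, 6.6, 19.7], 'confidence': 0.47}]
```

View pics/w3.png

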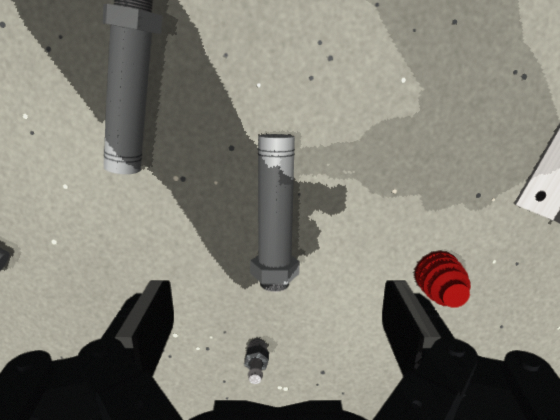

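Run:
```python
import cv2
im=cv2.imread('pics/w3.png')
cv2.imwrite('pics/w3a.png',cv2.resize(im[125:300,225:325],None,fx=3.4,fy=3.4,interpolation=cv2.INTER_CUBIC))
```

```text
(no output)
```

View pics/w3a.png

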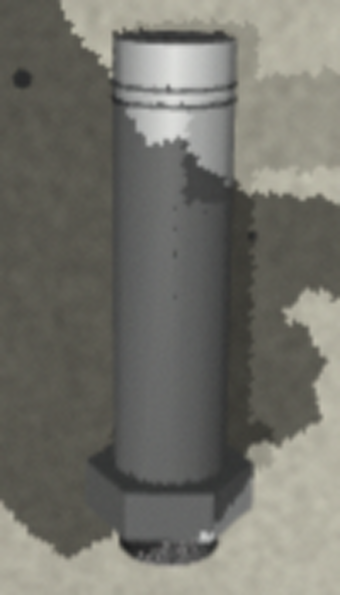

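```bash
cat > fittube.py <<'E'
from h import *
import pickle
from scipy.optimize import least_squares
o,m=pickle.load(open('w3.pkl','rb'))
g=lambda u,v:np.array([225+u/3.4,125+v/3.4])
def pts(p,z=.018):
    c,s=np.cos(p[2]),np.sin(p[2]); d=np.radians(2.2)
    ax=np.array([c*np.cos(d),s*np.cos(d),-np.sin(d)]); C=np.array([p[0],p[1],z]); up=np.array([c*np.sin(d),s*np.sin(d),np.cos(d)]); lat=np.array([-s,c,0])
    cam=-m['camera_from_world'][:3,:3].T@m['camera_from_world'][:3,3]
    def sil(x):
        P=C+ax*x; v=cam-P; v-=ax*(v@ax); D=np.linalg.norm(v); v/=D; n=np.cross(ax,v); r=.016; a=np.arccos(r/D)
        return [P+r*(np.cos(a)*v+np.sin(a)*n),P+r*(np.cos(a)*v-np.sin(a)*n)]
    return C+ax*.059+up*.016, C-ax*.059+up*.016, sil(.055), sil(-.053)
def f(p):
    a,b,sa,sb=pts(p)
    r=[proj(m,a)[0][1]-g(175,42)[1],proj(m,b)[0][1]-g(170,486)[1]]
    r+= [proj(m,sa[0])[0][0]-g(113,0)[0],proj(m,sa[1])[0][0]-g(237,0)[0]] if proj(m,sa[0])[0][0]<proj(m,sa[1])[0][0] else [proj(m,sa[1])[0][0]-g(113,0)[0],proj(m,sa[0])[0][0]-g(237,0)[0]]
    L=sorted([proj(m,q)[0][0] for q in sb]); r+=[L[0]-g(116,0)[0],L[1]-g(224,0)[0]]
    return r
r=least_squares(f,[.541,-.229,np.radians(119)]); print(r.x,np.degrees(r.x[2]),np.array(r.fun))
E
python3 fittube.py
```

```text
[ 0.5382 -0.2222  2.0706] 118.63697305447846 [ 0.3362 -0.3838 -0.1602  0.1593 -0.9176  0.9195]
```

Run:
```python
from h import *
plan((0.5382,-0.2222,0.002),118.6)
```

```text
t 3.975 pos [ 0.5289 -0.2013  0.2003] q [-0.5056  0.3056 -0.0408  1.2241  0.0003  0.5521] yaw 119.39731936098154 grip 0.08451802987392183
dp [-0.0228 -0.0023  0.1983] turn [0.0004 0.0002 0.0139] rows 3.1934430643521488 0.07455742973688302
```

Request:
apply_moves:
  dp:
    - [-0.0228,-0.0022,0.04]
    - [-0.0228,-0.0022,0.08]
    - [-0.0228,-0.0022,0.12]
    - [-0.0228,-0.0022,0.145]
    - [-0.0228,-0.0022,0.15]
  turn:
    - [0,0,0.012]
    - [0,0,0.012]
    - [0,0,0.012]
    - [0,0,0.012]
    - [0,0,0.012]
  claw: [0.085,0.085,0.085,0.085,0.085]

```text
t: 4.6
tool_pos: [0.5369, -0.2219, 0.0483]
ee_rot: [0.51, 0.86, 0.0, -0.002]
ft_force: [0.1, 0.6, 1.1]
grip_width: 0.0849
```

Run:
```python
from h import *
viewer.grab_frame('wrist');f=viewer.grab_frame('wrist'); cv2.imwrite('pics/w4.png',f[:,:,::-1])
plan((0.5382,-0.2222,0.002),118.6)
```

```text
t 4.7 pos [ 0.5381 -0.2229  0.0501] q [-0.5306  0.442  -0.2291  0.8999  0.0001  0.5405] yaw 118.63323971508974 grip 0.08508207630813602
dp [0.0006 0.0004 0.0481] turn [ 0.     -0.0003  0.0006] rows 0.7693630460984437 0.003386091758494216
```

View pics/w4.png

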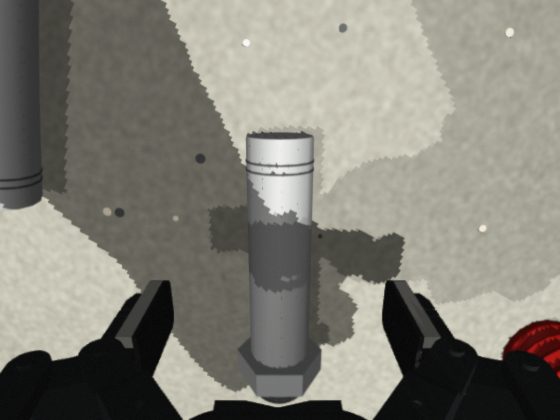

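The tube sits centred between the fingers (barrel around column 281, pads at 172 and 385), and the axes are aligned.

Request:
apply_moves:
  dp:
    - [0,0,0.02]
    - [0,0,0.035]
    - [0,0,0.045]
    - [0,0,0.048]
    - [0,0,0.048]
  turn:
    - [0,0,0]
    - [0,0,0]
    - [0,0,0]
    - [0,0,0]
    - [0,0,0]
  claw: [0.085,0.085,0.085,0.07,0.06]

```text
t: 5.32
tool_pos: [0.5381, -0.2236, 0.0019]
ee_rot: [0.511, 0.86, 0.0, 0.0]
ft_force: [0.5, 0.7, 0.3]
grip_width: 0.0598
```

Request:
apply_moves:
  dp:
    - [0,0,0]
    - [0,0,0]
    - [0,0,0]
    - [0,0,0]
    - [0,0,0]
  turn:
    - [0,0,0]
    - [0,0,0]
    - [0,0,0]
    - [0,0,0]
    - [0,0,0]
  claw: [0.045,0.036,0.02,0.02,0.02]

```text
t: 5.95
tool_pos: [0.5385, -0.2236, 0.0025]
ee_rot: [0.511, 0.86, 0.0, 0.001]
ft_force: [0.4, 1.3, 5.0]
grip_width: 0.03
```

Run:
```python
from h import *
f=viewer.grab_frame('wrist'); cv2.imwrite('pics/w5.png',f[:,:,::-1])
o=sensors.get_obs(); print(o['t'],o['tool_pos'],o['ft_force'],o['wrist_torque'],o['grip_width'])
```

```text
6.0 [ 0.5385 -0.2236  0.0025] [-0.0526  1.1174  5.3149] [0.2376 0.0653 0.0488] 0.030228939220546022
```

View pics/w5.png

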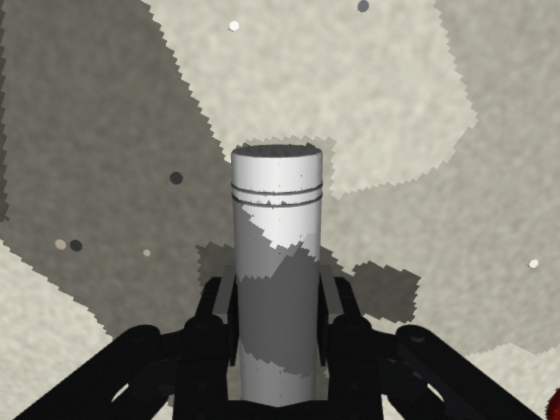

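Request:
apply_moves:
  dp:
    - [0,0,-0.005]
    - [0,0,-0.015]
    - [0,0,-0.03]
    - [0,0,-0.045]
    - [0,0,-0.06]
  turn:
    - [0,0,0]
    - [0,0,0]
    - [0,0,0]
    - [0,0,0]
    - [0,0,0]
  claw: [0.02,0.02,0.02,0.02,0.02]

```text
t: 6.62
tool_pos: [0.5382, -0.2237, 0.0632]
ee_rot: [0.511, 0.86, 0.0, 0.0]
ft_force: [-0.3, 0.0, -3.8]
grip_width: 0.0307
```

Request:
apply_moves:
  dp:
    - [0,0,-0.01]
    - [0,0,-0.01]
  turn:
    - [0,0,0]
    - [0,0,0]
  claw: [0.02,0.02]

```text
t: 6.88
tool_pos: [0.5387, -0.2239, 0.0731]
ee_rot: [0.511, 0.86, 0.0, 0.001]
ft_force: [-0.3, -0.9, -4.4]
grip_width: 0.0302
```

Run:
```python
from h import *
f=viewer.grab_frame('wrist'); cv2.imwrite('pics/w6.png',f[:,:,::-1])
f=viewer.grab_frame('side'); cv2.imwrite('pics/s6.png',cv2.resize(f[180:300,240:400,::-1],None,fx=5,fy=5,interpolation=cv2.INTER_CUBIC))
o=sensors.get_obs(); print(o['t'],o['tool_pos'],o['ft_force'],o['wrist_torque'],o['grip_width'])
```

```text
6.975 [ 0.5378 -0.2234  0.0716] [ 0.09   -0.17   -4.8615] [0.0793 0.0503 0.0252] 0.029980490098792643
```

View pics/w6.png

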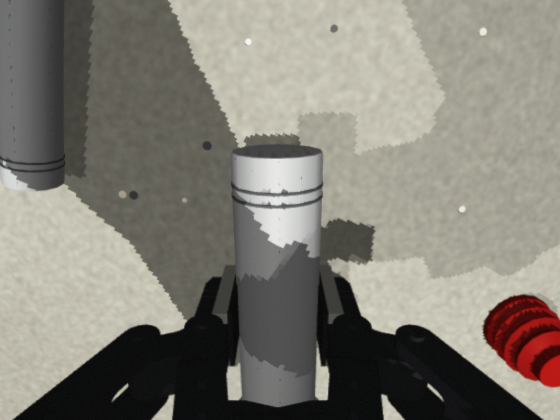

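View pics/s6.png

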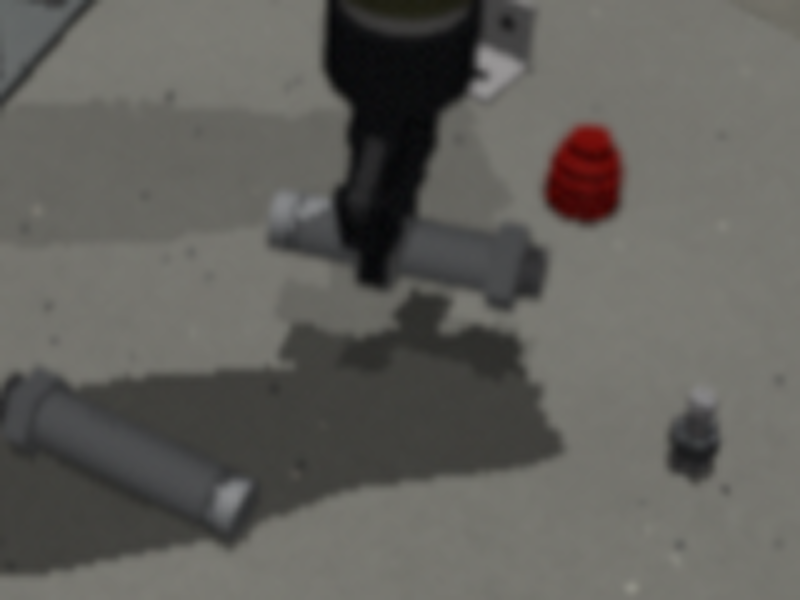

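Run:
```python
from h import *
plan((.5615,.1564,.16),-157.1)
```

```text
t 6.975 pos [ 0.5378 -0.2234  0.0716] q [-0.5316  0.4214 -0.2023  0.9475  0.0001  0.5406] yaw 118.56960012789871 grip 0.029980490098792643
dp [ 0.3222  0.2025 -0.0883] turn [ 0.0002 -0.0004 -1.4718] rows 6.250809595539783 7.881345883439617
```

Request:
apply_moves:
  dp:
    - [0.015,0.01,-0.03]
    - [0.045,0.028,-0.06]
    - [0.08,0.05,-0.085]
    - [0.115,0.072,-0.088]
    - [0.15,0.094,-0.088]
  turn:
    - [0,0,-0.08]
    - [0,0,-0.21]
    - [0,0,-0.36]
    - [0,0,-0.52]
    - [0,0,-0.68]
  claw: [0.02,0.02,0.02,0.02,0.02]

```text
t: 7.6
tool_pos: [0.5487, -0.0456, 0.1597]
ee_rot: [0.192, 0.981, 0.0, 0.0]
ft_force: [0.7, 0.5, -4.8]
grip_width: 0.0301
```

Run:
```python
from h import *
plan((.5615,.1564,.16),-157.1)
```

```text
t 7.6 pos [ 0.5487 -0.0456  0.1597] q [-0.2288  0.2975 -0.1536  1.1197  0.0001  0.1584] yaw 157.8167297326579 grip 0.030116368051210284
dp [ 0.0644  0.1919 -0.0002] turn [ 0.0001  0.     -0.7869] rows 3.2387074239201366 4.213389759470106
```

Request:
apply_moves:
  dp:
    - [0.014,0.043,0]
    - [0.028,0.085,0]
    - [0.042,0.127,0]
    - [0.055,0.165,0]
    - [0.063,0.187,0]
  turn:
    - [0,0,-0.16]
    - [0,0,-0.32]
    - [0,0,-0.48]
    - [0,0,-0.64]
    - [0,0,-0.775]
  claw: [0.02,0.02,0.02,0.02,0.02]

```text
t: 8.22
tool_pos: [0.5613, 0.152, 0.1588]
ee_rot: [-0.193, 0.981, 0.0, -0.001]
ft_force: [0.0, -0.2, -3.4]
grip_width: 0.03
```

Request:
apply_moves:
  dp:
    - [0,0,0]
    - [0,0,0]
  turn:
    - [0,0.019,0]
    - [0,0.038,0]
  claw: [0.02,0.02]

```text
t: 8.48
tool_pos: [0.5617, 0.1496, 0.1592]
ee_rot: [-0.19, 0.982, -0.004, -0.02]
ft_force: [1.1, 0.3, -3.8]
grip_width: 0.0299
```

Run:
```python
from h import *
import pickle
viewer.grab_frame('side')
o=sensors.get_obs(); m=viewer.camera_model('wrist');f=viewer.grab_frame('wrist'); cv2.imwrite('pics/w7.png',f[:,:,::-1]); pickle.dump((o,m),open('w7.pkl','wb'))
f=viewer.grab_frame('side'); cv2.imwrite('pics/s7.png',cv2.resize(f[100:240,160:320,::-1],None,fx=4,fy=4,interpolation=cv2.INTER_CUBIC))
o=sensors.get_obs(); print(o['ft_force'],o['grip_width'])
print(Ro.from_quat(o['ee_rot']).as_matrix())
plan((.5615,.1564,.16),-157.1)
```

```text
[-0.411   0.1131 -4.1961] 0.030028619255318068
[[-0.9276 -0.3718 -0.036 ]
 [-0.3715  0.9283 -0.0144]
 [ 0.0388  0.     -0.9992]]
t 8.625 pos [0.5623 0.1492 0.1594] q [ 0.1264  0.3874 -0.0259  1.1951 -0.0098 -0.2544] yaw -158.1728377436042 grip 0.030028619255318068
dp [-0.0019  0.007  -0.0007] turn [ 0.0004 -0.0388 -0.0187] rows 0.11718729164302934 0.23082081313726632
```

View pics/w7.png

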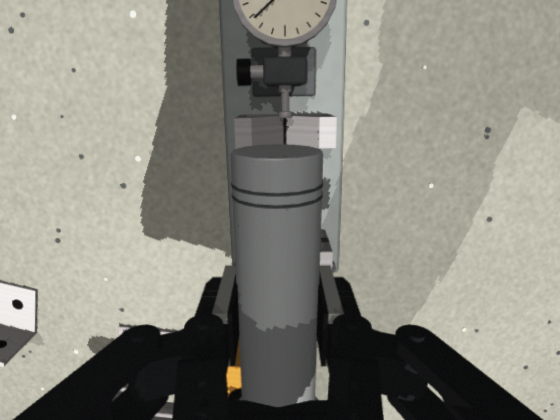

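View pics/s7.png

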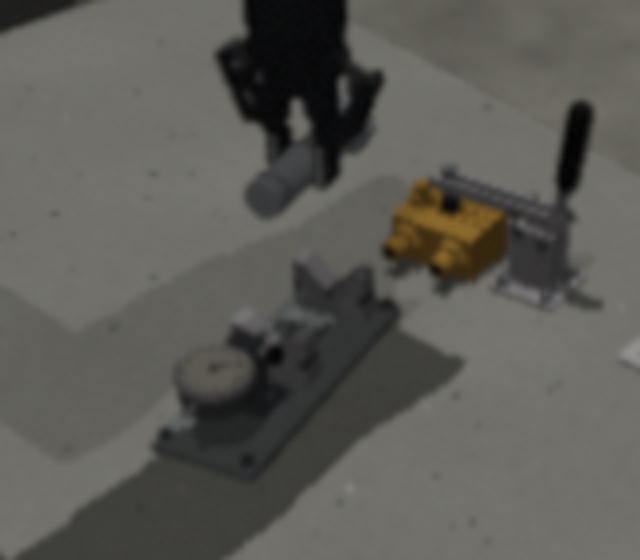

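Request:
apply_moves:
  dp:
    - [-0.001,0.0035,0]
    - [-0.0019,0.007,0.01]
    - [-0.0019,0.007,0.035]
    - [-0.0019,0.007,0.06]
    - [-0.0019,0.007,0.075]
  turn:
    - [0,0,-0.01]
    - [0,0,-0.0187]
    - [0,0,-0.0187]
    - [0,0,-0.0187]
    - [0,0,-0.0187]
  claw: [0.02,0.02,0.02,0.02,0.02]

```text
t: 9.25
tool_pos: [0.5573, 0.1561, 0.083]
ee_rot: [-0.199, 0.98, -0.003, -0.02]
ft_force: [-0.4, -0.4, -3.5]
grip_width: 0.03
```

Request:
apply_moves:
  dp:
    - [0,0,0]
    - [0,0,0]
  turn:
    - [0,0,0]
    - [0,0,0]
  claw: [0.02,0.02]

```text
t: 9.5
tool_pos: [0.5592, 0.1563, 0.0856]
ee_rot: [-0.199, 0.98, -0.003, -0.018]
ft_force: [0.6, 0.1, -4.3]
grip_width: 0.0303
```

Run:
```python
from h import *
import pickle
o=sensors.get_obs(); m=viewer.camera_model('wrist');f=viewer.grab_frame('wrist'); cv2.imwrite('pics/w8.png',f[:,:,::-1]); pickle.dump((o,m),open('w8.pkl','wb'))
f=viewer.grab_frame('side'); cv2.imwrite('pics/s8.png',cv2.resize(f[120:240,160:320,::-1],None,fx=5,fy=5,interpolation=cv2.INTER_CUBIC))
f=viewer.grab_frame('scene'); cv2.imwrite('pics/c8.png',cv2.resize(f[120:220,240:400,::-1],None,fx=5,fy=5,interpolation=cv2.INTER_CUBIC))
o=sensors.get_obs(); print(o['ft_force'],o['grip_width'],o['joint_velocities'])
plan((.5615,.1564,.043),-157.1)
```

```text
[-0.4237 -0.6274 -5.1897] 0.030398218684925808 [ 0.0001  0.0007 -0.003  -0.0004  0.0004 -0.0012]
t 9.65 pos [0.5594 0.1563 0.0859] q [ 0.139   0.4334 -0.1452  1.0269 -0.0091 -0.2623] yaw -156.99660481890194 grip 0.030398218684925808
dp [-0.0035 -0.0007  0.0428] turn [ 0.0002 -0.0359  0.0018] rows 0.6875143824733292 0.1924910446195956
```

View pics/w8.png

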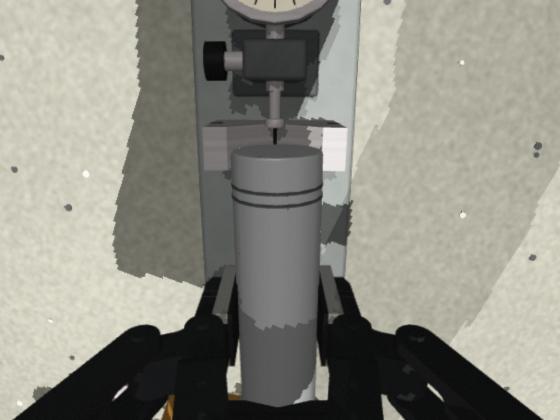

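View pics/s8.png

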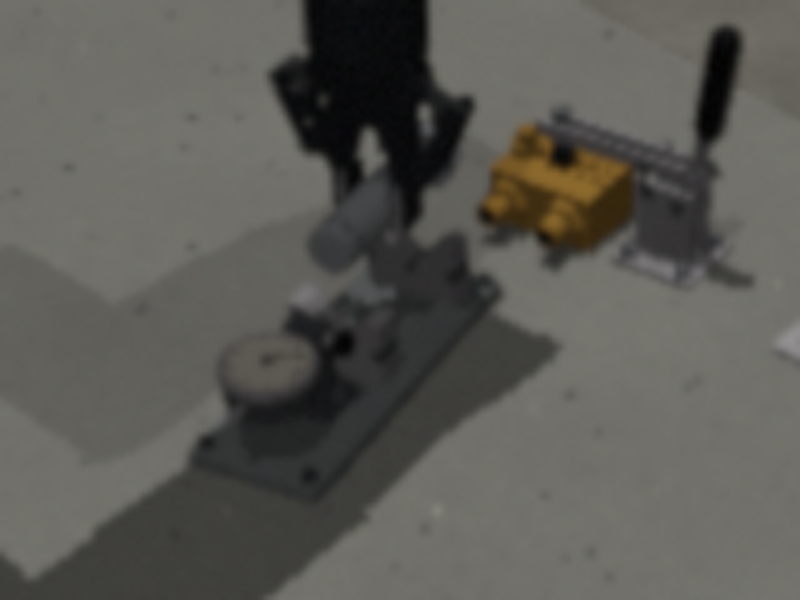

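View pics/c8.png

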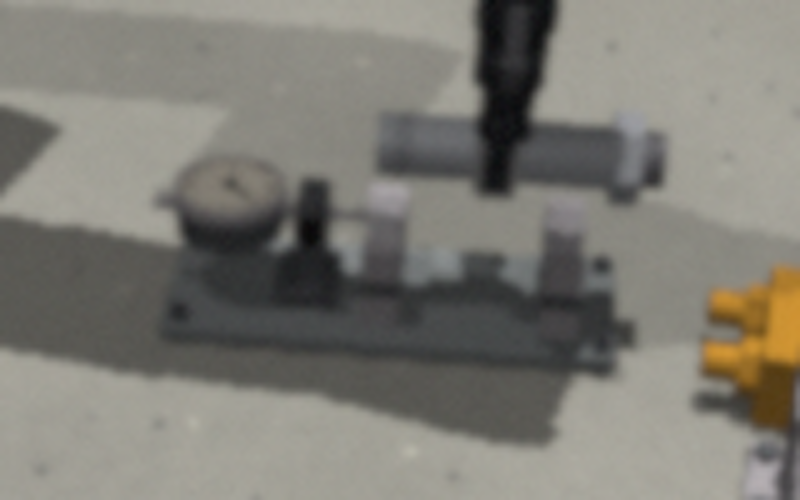

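```bash
python3 - <<'E'
from h import *
import pickle
o,m=pickle.load(open('w8.pkl','rb'))
a=np.radians(-157.1);c,s=np.cos(a),np.sin(a);R=np.array([[c,-s,0],[s,c,0],[0,0,1]]);S=np.array([.551,.152,0])
for n,p in [('plunger face',(55,0,58.6)),('g +33',(55,33,58)),('g -33',(55,-33,58)),('g -22',(55,-22,58)),('post c',(75,0,73)),('vee bot',(55,0,36)),('base+',(100,46,12)),('base-',(100,-46,12))]:
    print(n,proj(m,S+R@(np.array(p)/1000)))
# tube end in fixture frame, from tool model
RT=Ro.from_quat(o['ee_rot']).as_matrix()
d=np.radians(2.2)
ax=RT@np.array([np.cos(d),0,np.sin(d)])
mid=o['tool_pos']+RT@np.array([.0014,0,-.0155])
print('ax',R.T@ax,'mid',R.T@(mid-S))
print('top of plain end',proj(m,mid+.059*ax+.016*np.array([0,0,1])),proj(m,mid+.059*ax))
E
python3 -c "
import cv2
im=cv2.imread('pics/w8.png')
cv2.imwrite('pics/w8a.png',cv2.resize(im[20:180,190:370],None,fx=4,fy=4,interpolation=cv2.INTER_CUBIC))"
```

```text
plunger face [[276.108  127.3384]]
g +33 [[203.8588 127.264 ]]
g -33 [[348.3281 127.5554]]
g -22 [[324.3241 127.4011]]
post c [[276.1014  80.5192]]
vee bot [[276.1961 123.3369]]
base+ [[192.0646  36.5255]]
base- [[360.6674  36.9255]]
ax [ 1.      0.0019 -0.0018] mid [-0.0084 -0.0007  0.1011]
top of plain end [[277.7345 159.0983]] [[277.6354 151.2098]]
```

View pics/w8a.png

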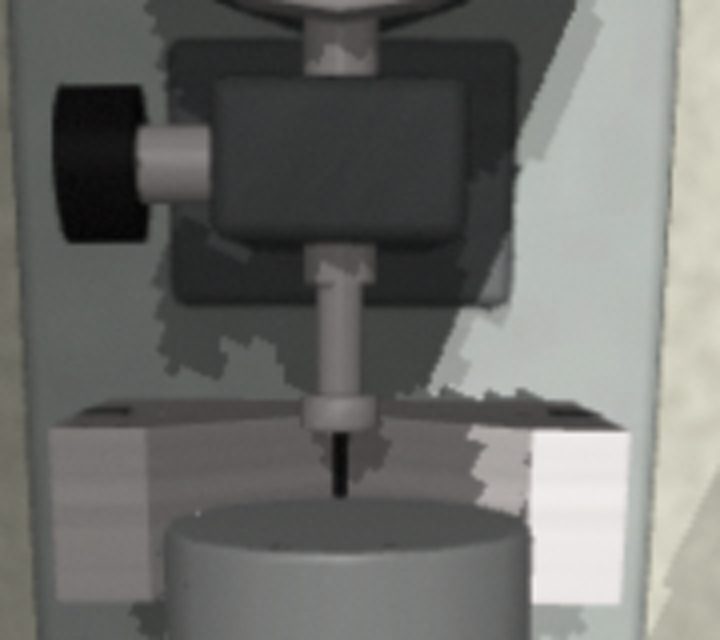

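Request:
apply_moves:
  dp:
    - [-0.0007,-0.0004,0.01]
    - [-0.0015,-0.0007,0.02]
    - [-0.002,-0.0007,0.03]
    - [-0.0023,-0.0007,0.037]
    - [-0.0023,-0.0007,0.039]
  turn:
    - [0,0,0]
    - [0,0,0]
    - [0,0,0]
    - [0,0,0]
    - [0,0,0]
  claw: [0.02,0.02,0.02,0.02,0.02]

```text
t: 10.28
tool_pos: [0.5591, 0.1557, 0.045]
ee_rot: [-0.199, 0.98, -0.003, -0.019]
ft_force: [0.1, -0.2, -2.2]
grip_width: 0.0302
```

Request:
apply_moves:
  dp:
    - [0,0,0]
    - [0,0,0]
  turn:
    - [0,0,0]
    - [0,0,0]
  claw: [0.02,0.02]

```text
t: 10.52
tool_pos: [0.5599, 0.156, 0.0461]
ee_rot: [-0.199, 0.98, -0.003, -0.018]
ft_force: [0.2, -0.8, -5.1]
grip_width: 0.0303
```

```bash
cat > tubepos.py <<'E'
from h import *
a=np.radians(-157.1);c,s=np.cos(a),np.sin(a);R=np.array([[c,-s,0],[s,c,0],[0,0,1]]);S=np.array([.551,.152,.0586])
def tp():
    o=sensors.get_obs(); RT=Ro.from_quat(o['ee_rot']).as_matrix(); d=np.radians(2.2)
    ax=RT@np.array([np.cos(d),0,np.sin(d)]); mid=o['tool_pos']+RT@np.array([.0014,0,-.0155])
    print('t',o['t'],'ax',R.T@ax,'mid mm',1000*R.T@(mid-S),'F fix',R.T@o['ft_force'],'M fix',R.T@o['wrist_torque'],'grip',o['grip_width'],'vmax',abs(o['joint_velocities']).max())
if __name__=='__main__': tp()
E
python3 tubepos.py
```

```text
t 10.525 ax [ 1.      0.0019 -0.0011] mid mm [-8.9047 -0.2025  3.0289] F fix [ 0.159   0.827  -5.0734] M fix [-0.0167 -0.0374 -0.026 ] grip 0.030290993280680523 vmax 0.0018130751170007048
```

Request:
apply_moves:
  dp:
    - [0,0,0.001]
    - [0,0,0.0015]
    - [0,0,0.002]
    - [0,0,0.0025]
    - [0,0,0.0025]
  turn:
    - [0,0,0]
    - [0,0,0]
    - [0,0,0]
    - [0,0,0]
    - [0,0,0]
  claw: [0.02,0.02,0.02,0.02,0.02]

```text
t: 11.15
tool_pos: [0.56, 0.1557, 0.0438]
ee_rot: [-0.199, 0.98, -0.004, -0.018]
ft_force: [-1.0, -1.6, 2.3]
grip_width: 0.03
```

```bash
python3 tubepos.py
```

```text
t 11.15 ax [ 1.      0.0016 -0.0014] mid mm [-8.8737  0.1212  0.7849] F fix [1.5466 1.1261 2.282 ] M fix [ 0.2808 -0.099  -0.0653] grip 0.030000809513740945 vmax 0.0015418939467694553
```

Request:
apply_moves:
  dp:
    - [0,0,0.0004]
    - [0,0,0.0008]
    - [0,0,0.0008]
  turn:
    - [0,0,0]
    - [0,0,0]
    - [0,0,0]
  claw: [0.02,0.02,0.02]

```text
t: 11.52
tool_pos: [0.5602, 0.1555, 0.0435]
ee_rot: [-0.199, 0.98, -0.004, -0.018]
ft_force: [-0.6, -3.8, 6.1]
grip_width: 0.0304
```

```bash
python3 tubepos.py
```

```text
t 11.525 ax [ 1.      0.0016 -0.0018] mid mm [-8.9728  0.3446  0.4835] F fix [1.9798 3.2444 6.0612] M fix [ 0.4634 -0.3921 -0.0133] grip 0.030369173428077562 vmax 0.0013465598358453855
```

Request:
apply_moves:
  dp:
    - [0,-0.0004,0]
    - [0,-0.0008,0.0003]
    - [0,-0.0008,0.0005]
  turn:
    - [0,0,0]
    - [0,0,0]
    - [0,0,0]
  claw: [0.02,0.02,0.02]

```text
t: 11.9
tool_pos: [0.5604, 0.1553, 0.0434]
ee_rot: [-0.199, 0.98, -0.003, -0.018]
ft_force: [-2.3, -1.5, 8.9]
grip_width: 0.0302
```

```bash
python3 tubepos.py
```

```text
t 11.9 ax [ 1.      0.0016 -0.0023] mid mm [-9.089   0.6006  0.2915] F fix [2.6941 0.5159 8.9197] M fix [ 0.0043 -0.5432 -0.1749] grip 0.03021117652730638 vmax 0.0022556965497162584
```

Run:
```python
from h import *
f=viewer.grab_frame('wrist'); cv2.imwrite('pics/w9.png',cv2.resize(f[0:220,180:380,::-1],None,fx=2.7,fy=2.7,interpolation=cv2.INTER_CUBIC))
f=viewer.grab_frame('side'); cv2.imwrite('pics/s9.png',cv2.resize(f[140:230,180:290,::-1],None,fx=6,fy=6,interpolation=cv2.INTER_CUBIC))
f=viewer.grab_frame('scene'); cv2.imwrite('pics/c9.png',cv2.resize(f[130:200,260:380,::-1],None,fx=6,fy=6,interpolation=cv2.INTER_CUBIC))
```

```text
(no output)
```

View pics/w9.png

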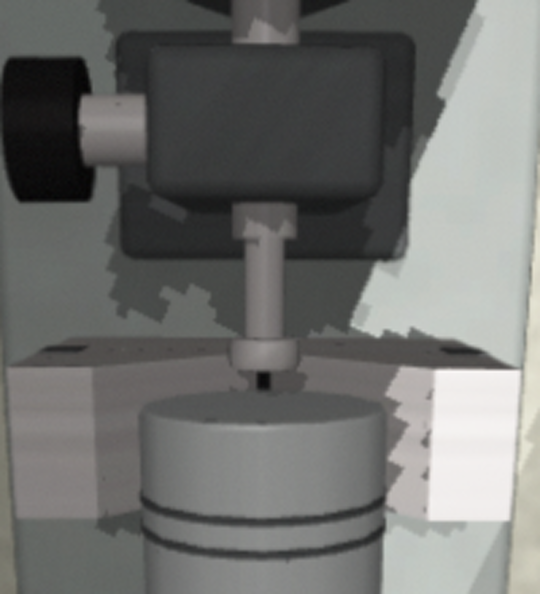

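View pics/s9.png

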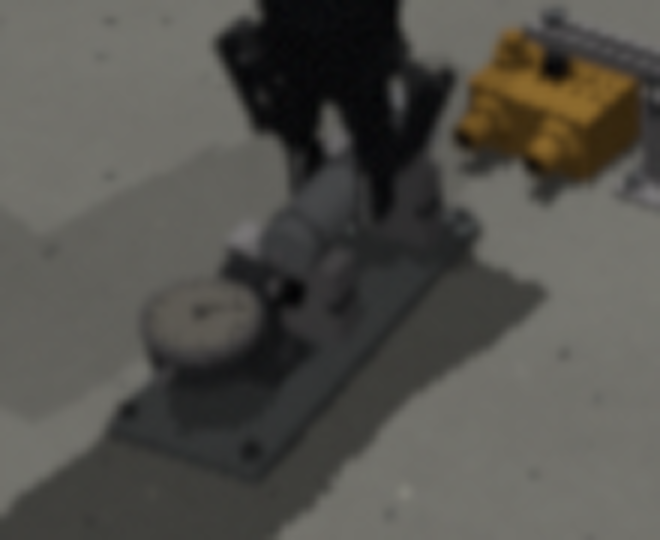

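View pics/c9.png

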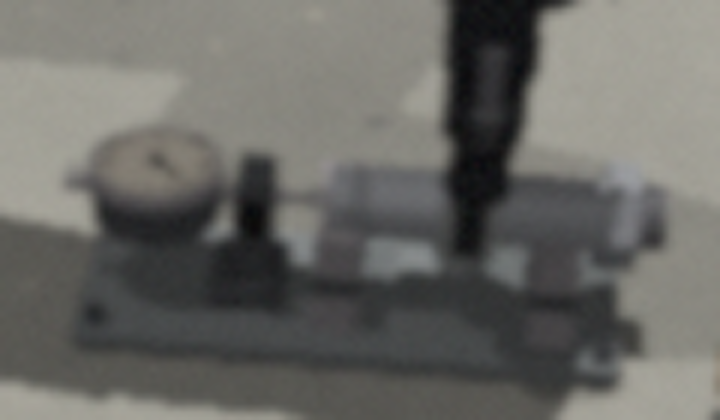

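Request:
apply_moves:
  dp:
    - [0.001,0,0]
    - [0.0025,0,0.0001]
    - [0.004,0,0.00015]
    - [0.0055,0,0.0002]
    - [0.007,0,0.00025]
  turn:
    - [0,0,0]
    - [0,0,0]
    - [0,0,0]
    - [0,0,0]
    - [0,0,0]
  claw: [0.02,0.02,0.02,0.02,0.02]

```text
t: 12.68
tool_pos: [0.5566, 0.1534, 0.0432]
ee_rot: [-0.199, 0.98, -0.003, -0.015]
ft_force: [5.8, 2.7, 2.8]
grip_width: 0.0301
```

```bash
python3 tubepos.py
```

```text
t 12.675 ax [ 1.      0.0017 -0.0072] mid mm [-4.7403  0.8927  0.1773] F fix [-6.3871 -0.2572  2.7944] M fix [-0.0457  1.223  -0.3032] grip 0.030139368655579774 vmax 0.03367711413311825
```

Request:
apply_moves:
  dp:
    - [0,0,0]
    - [0,0,0]
  turn:
    - [0,0,0]
    - [0,0,0]
  claw: [0.02,0.02]

```text
t: 12.92
tool_pos: [0.5563, 0.1533, 0.0432]
ee_rot: [-0.199, 0.98, -0.003, -0.016]
ft_force: [5.4, 2.4, 3.5]
grip_width: 0.0303
```

```bash
python3 tubepos.py
```

```text
t 12.925 ax [ 1.      0.0016 -0.0067] mid mm [-4.4811  0.9008  0.1522] F fix [-5.9035 -0.086   3.5431] M fix [-0.0618  1.0642 -0.2776] grip 0.030279678038076473 vmax 0.0030692271443190497
```

Request:
apply_moves:
  dp:
    - [0.001,0,0.0001]
    - [0.002,0,0.0002]
    - [0.003,0,0.0003]
    - [0.003,0,0.0003]
  turn:
    - [0,0,0]
    - [0,0,0]
    - [0,0,0]
    - [0,0,0]
  claw: [0.02,0.02,0.02,0.02]

```text
t: 13.42
tool_pos: [0.5542, 0.1524, 0.0432]
ee_rot: [-0.199, 0.98, -0.003, -0.015]
ft_force: [5.9, 4.4, 2.5]
grip_width: 0.0303
```

```bash
python3 tubepos.py
```

```text
t 13.425 ax [ 1.      0.0017 -0.0082] mid mm [-2.2005  0.9124  0.1735] F fix [-7.1197 -1.768   2.4906] M fix [-0.0455  1.3199 -0.327 ] grip 0.030251995227534387 vmax 0.0021086848523638145
```

Request:
apply_moves:
  dp:
    - [0.001,0,0.0001]
    - [0.002,0.0001,0.0002]
    - [0.003,0.0002,0.0003]
    - [0.003,0.0002,0.0003]
  turn:
    - [0,0,0]
    - [0,0,0]
    - [0,0,0]
    - [0,0,0]
  claw: [0.02,0.02,0.02,0.02]

```text
t: 13.92
tool_pos: [0.5526, 0.1517, 0.0432]
ee_rot: [-0.199, 0.98, -0.003, -0.014]
ft_force: [8.8, 4.7, 1.1]
grip_width: 0.03
```

```bash
python3 tubepos.py
python3 - <<'E'
from h import *
f=viewer.grab_frame('wrist'); cv2.imwrite('pics/w10.png',cv2.resize(f[0:220,180:380,::-1],None,fx=2.7,fy=2.7,interpolation=cv2.INTER_CUBIC))
f=viewer.grab_frame('scene'); cv2.imwrite('pics/c10.png',cv2.resize(f[130:200,260:380,::-1],None,fx=6,fy=6,interpolation=cv2.INTER_CUBIC))
E
```

```text
t 13.925 ax [ 0.9999  0.0018 -0.0105] mid mm [-0.4143  0.8857  0.1683] F fix [-9.903  -0.912   1.0844] M fix [-0.0498  1.8606 -0.3024] grip 0.02998459588258026 vmax 0.0026199421543595053
```

View pics/w10.png

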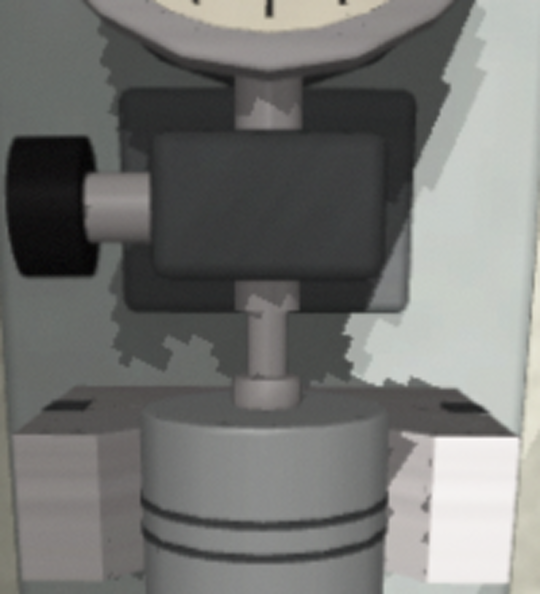

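View pics/c10.png

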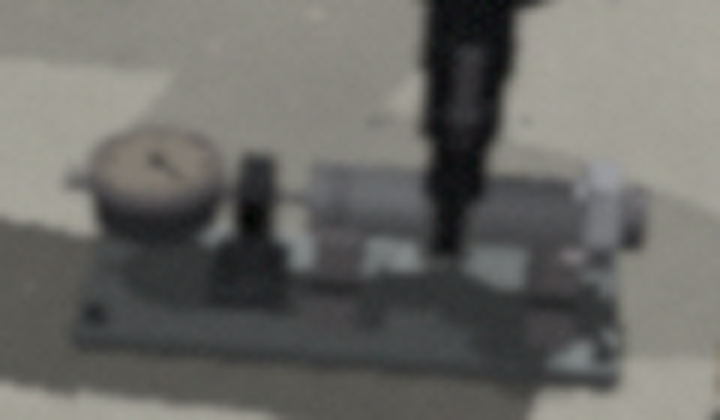

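Request:
apply_moves:
  dp:
    - [0.001,0,0.0003]
    - [0.002,0,0.0006]
    - [0.002,0,0.0008]
    - [0.002,0,0.0008]
  turn:
    - [0,0.003,0]
    - [0,0.006,0]
    - [0,0.009,0]
    - [0,0.009,0]
  claw: [0.02,0.02,0.02,0.02]

```text
t: 14.52
tool_pos: [0.5525, 0.1516, 0.0432]
ee_rot: [-0.199, 0.98, -0.003, -0.016]
ft_force: [12.4, 6.3, 2.0]
grip_width: 0.0303
```

```bash
python3 tubepos.py
```

```text
t 14.525 ax [ 1.      0.0019 -0.0051] mid mm [-0.3865  0.9261  0.1678] F fix [-13.8466  -1.02     2.0223] M fix [-0.3076  2.5147 -0.3629] grip 0.030345229705880085 vmax 0.001810098517132569
```

Request:
apply_moves:
  dp:
    - [0,0,0.0005]
    - [0,0,0.001]
    - [0,0,0.0015]
    - [0,0,0.0015]
  turn:
    - [0,0,0]
    - [0,0,0]
    - [0,0,0]
    - [0,0,0]
  claw: [0.02,0.02,0.02,0.02]

```text
t: 15.02
tool_pos: [0.5526, 0.1517, 0.0431]
ee_rot: [-0.199, 0.98, -0.003, -0.016]
ft_force: [8.3, 5.3, 11.3]
grip_width: 0.0301
```

```bash
python3 tubepos.py
```

```text
t 15.025 ax [ 1.     0.002 -0.006] mid mm [-0.4063  0.9216  0.073 ] F fix [-9.7199 -1.6457 11.2597] M fix [-0.3937  1.836  -0.3593] grip 0.0301434053959077 vmax 0.002171722764017663
```

Request:
apply_moves:
  dp:
    - [0.0005,0.0002,0.0006]
    - [0.001,0.0004,0.0012]
    - [0.001,0.0004,0.0012]
    - [0.001,0.0004,0.0012]
  turn:
    - [0,0,0]
    - [0,0,0]
    - [0,0,0]
    - [0,0,0]
  claw: [0.02,0.02,0.02,0.02]

```text
t: 15.52
tool_pos: [0.5526, 0.1517, 0.0431]
ee_rot: [-0.199, 0.98, -0.003, -0.015]
ft_force: [8.3, 5.6, 16.6]
grip_width: 0.0302
```

```bash
python3 tubepos.py;  python3 - <<'E'
from h import *
f=viewer.grab_frame('wrist'); cv2.imwrite('pics/w11.png',f[:,:,::-1])
f=viewer.grab_frame('scene'); cv2.imwrite('pics/c11.png',f[:,:,::-1]);cv2.imwrite('pics/c11a.png',cv2.resize(f[130:200,260:380,::-1],None,fx=6,fy=6,interpolation=cv2.INTER_CUBIC))
f=viewer.grab_frame('side'); cv2.imwrite('pics/s11.png',cv2.resize(f[140:230,180:290,::-1],None,fx=6,fy=6,interpolation=cv2.INTER_CUBIC))
E
python3 tubepos.py
```

```text
t 15.525 ax [ 1.      0.002  -0.0084] mid mm [-0.3801  0.8893  0.0211] F fix [-9.8441 -1.9268 16.587 ] M fix [-0.3618  1.8183 -0.3515] grip 0.030198357808419632 vmax 0.002711514389407423
t 15.675 ax [ 1.      0.002  -0.0084] mid mm [-0.4085  0.901   0.0422] F fix [-10.974   -1.3207  15.5374] M fix [-0.3853  1.8014 -0.3225] grip 0.029993929787852827 vmax 0.0014892679785331344
```

View pics/w11.png

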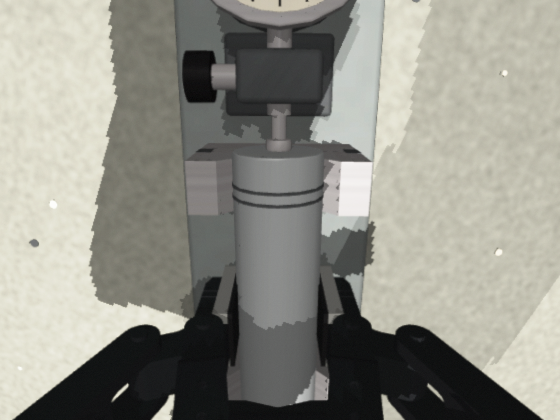

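View pics/c11a.png

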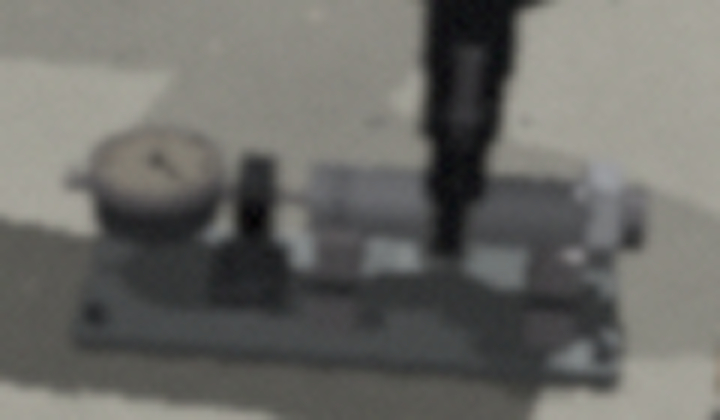

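View pics/s11.png

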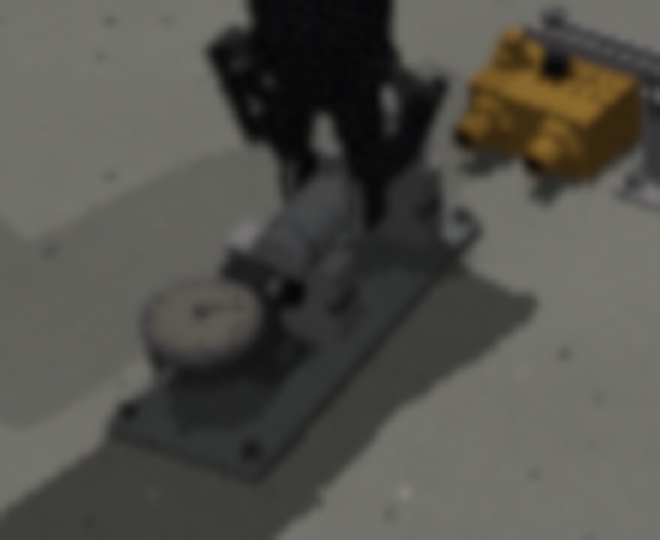

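The wrist view shows the tube centred in the gauge V-block. The barrel is at column 278 and the block spans 187 to 371. The plain end is on the plunger button at (279,147), and the visible plunger rod is about 4 mm shorter than before contact. Pushing a further 2 mm did not move the tube, so the shoulder is against its stop.

```bash
python3 tubepos.py; python3 -c "
from cell import order
print(order.sign_off())"
```

```text
t 15.675 ax [ 1.      0.002  -0.0084] mid mm [-0.4085  0.901   0.0422] F fix [-10.974   -1.3207  15.5374] M fix [-0.3853  1.8014 -0.3225] grip 0.029993929787852827 vmax 0.0014892679785331344
the job is handed in; nothing more can be done
None
```

I picked up the farthest spring tube and laid it in both V-blocks with its plain end about 5 mm short of the plunger. I then slid it along the vees until the shoulder was against the stop and the plunger was pushed in. The job was handed in at about 15.7 s with the tube still gripped and pressed down; no verdict is reported.

| Last check | Result |
|---|---|
| Estimated offset from home (along, sideways, height) | -0.4, +0.9, 0.0 mm |
| Estimated tilt | about 0.5° |
| Reaction on the tool along the vees | about 11 N |
| Upward reaction on the tool | about 15.5 N, so roughly 20 N down on the vees |
| Sideways force | about 1.3 N |
| Plunger travel, judged from the pictures | about 4 mm |

- **At the stop:** an extra 2 mm push raised the force by 4 N and moved the tube only about 0.03 mm.
- **Not measured directly:** the split of load between the two V-blocks. The wrist moment suggests the gauge block carries more, and the shoulder block also takes the stop force.
- **Two readings that disagree slightly:** the +0.9 mm sideways offset and the tilt, which changed as I pressed down. I put these down to calibration error and slip at the finger pads, because the pictures show the tube centred in the gauge vee.
- **Bystanders:** the path stayed clear of the other parts, but I did not re-measure them at the end.

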